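# Fetch the hemmed-in panel dolly

## Robot

A 6-joint arm with a two-finger parallel gripper is mounted at the origin on the work surface. World frame = base frame: x ahead of the robot, y to its left, z up, the work surface at z = 0. Lengths are in m, angles in rad, forces in N, time in s.
With the tool pointing down it reaches from about 0.425 to 0.95 m from the base axis. Payload 3.5 kg.
Tool frame: the origin (TCP) lies at the very end of the fingers, on their centre line; the grasp point (between the pads) lies 19 mm behind it (pinch_z is the distance from the TCP to the grasp point, in m); x points along the fingers, y is the direction in which the jaws open and shut, and the axes are right-handed (so a half turn about x gives the same grasp; the last joint's range is limited). The gripper opens to 85 mm and grips with 20 to 120 N. Pads are 22 mm wide; open, the fingers measure 114 mm over their backs; the gripper's body (76 mm by 85 mm) begins 54 mm behind the grasp point. The pads swing forward as they close: fully open they stand 13 mm farther back than shut.
Start: joints at [-1.448, 0.286, 1.577, -0, 1.279, -0.15], TCP at [0.182, -0.65, 0.231] pointing down, gripper open.
Joint ranges: [-2.77, 2.77], [-0.9, 2.22], [0.21, 2.48], [-1.53, 4.67], [0.24, 2.81], [-2.84, 2.84]. Speed limits (rad/s): [2.79, 2.79, 3.14, 3.14, 3.14, 3.14].

## Interface

Orientations are given as a unit quaternion [x, y, z, w].
In Python, from plant import * gives the robot as it stands.
- The arm moves only by the tool drive_tool, never from a script. Its argument "moves" is a list that holds one entry, the list of rows, each a list of 4 numbers: the shift along the world's x, y, z in units of 50 mm (1.0 is 50 mm), then the turn about the world's z in units of 6 degrees (1.0 is 6 degrees). In form: [[[dx, dy, dz, spin], ...]]. A call has 1 to 20 rows; each row shifts and turns the commanded pose from where the row before left it; what a row does not reach is not made up. A row lasts 1/8 s, in which the tool goes at most 62.5 mm and 10.7 degrees, less where a joint would pass 70% of its speed; a pose out of reach is approached as far as the arm can. A call is refused whole if a number of a shift passes 1 or a number of a turn 1, either way. A call with a gripper value outside its range is refused whole. "jaw" is the closure, from 0 (fully open) to 1 (shut), set as the call begins (left out, the last holds). The fingers move at their own pace and stop on an object; "force" is the grip in N (left out, the last holds). Time passes only in rows, so rows that do not move let the fingers close. It gives the time, the measured TCP pose, the force and the opening at its end, in the units of the state.
- observe(): the state, without advancing time (a new reading comes with each control period).
- get_image(name): name is "scene" or "top" or "wrist"; returns the picture (384x512x3 uint8, blue, green, red); there is no depth.
- camera_params(name): a dict with "fx", "fy", "cx", "cy" (pixels), "k1" (the pictures are not rectified: a ray, as slopes to the right and down, at radius r is drawn at 1 + k1 r^2 times it, then the intrinsics apply), "camera_from_world" (4x4, takes a point from world to camera coordinates). Camera axes: x right, y down, z forward; pixel columns grow to the right and rows downward; lengths in m; the calibration is good to about 2 mm. A picture is of the moment at which its call begins: read the wrist's pose just before it. camera_params takes no time and is no camera call; for the wrist camera it gives the pose at the moment of the call.
- job_done(): hands the job in, once; it reports no verdict.
The state is a dict: "time_s": time; "joint_pos": joint angles; "joint_vel": joint speeds; "joint_efforts": joint torques, N m; "tcp_pos": TCP position; "orientation": TCP orientation; "ft_force": force on the tool from outside, world axes, zero at the start; "torque": the same for the moment, N m; "width": finger opening in m.
Only numpy, scipy, OpenCV 4.12 (cv2) and the standard library are available. Lean on these libraries where they do the work, as an engineer would, in place of code of your own. Each camera call takes 0.05 s, during which the arm holds its last target. There are 200 camera calls.

## Task

On the tool board a steel panel dolly is hemmed in by a blue spray can, a yellow grease tube and a beech forming block. Move these three, upright, to the black rubber mat; only when all three stand there, bring the dolly to the green-topped rest and lay it, flat side down, centred and lengthwise on it. Then put the three back upright, each centred on the plate of its own colour (the red-marked block lengthwise along the red plate), never knocking one over.

Things in the scene. Friction and masses are not known exactly. Their poses are not given: they have to be found in the camera images.
- spray_can: blue upright spray can, 50 mm diameter up to 92 mm, narrower white cap above, 120 mm tall in all, 0.25 kg. Origin: centre of its underside; z up. Its yaw does not matter.
- grease_tube: yellow upright grease cartridge, 50 mm diameter up to 106 mm, black ring below its yellow top, with a 14 mm wide black nozzle, 117 mm tall in all, 0.30 kg. Origin: centre of its underside; z up. Its yaw does not matter.
- beech_block: upright beech wood forming block with red band and red top cap, 84 mm (x) by 46 mm (y), straight sides up to 93 mm, 105 mm tall in all, 0.28 kg; gripped across y. Origin: centre of its underside; z up.
- dolly: half-round steel panel dolly lying flat on the bare plywood of the tool board, 100 mm long (x), 36 mm wide (y), 36 mm high with flat sides up to 18 mm and a round top, 0.7 kg; gripped across y. Neighbours stand about 15 mm from both long sides. Origin: centre of its underside, at the start 12 mm above the bench; z up.
- plate_blue: steel plate painted blue, 116 x 58 x 3 mm, fixed on the plywood tool board. Origin: centre of its underside, 12 mm above the bench; its top is 3 mm higher. x: long side, y: short side. Home of the blue spray can, which stands on it at the start. The three plates and the dolly form a row across the board, x axes alike; which plate is where varies.
- plate_yellow: steel plate painted yellow, 116 x 58 x 3 mm, fixed on the plywood tool board. Origin: centre of its underside, 12 mm above the bench; its top is 3 mm higher. x: long side, y: short side. Home of the yellow grease tube, which stands on it at the start. Things in the row stand 14 to 20 mm apart; along x there is free room for fingers.
- plate_red: steel plate painted red, 116 x 58 x 3 mm, fixed on the plywood tool board. Origin: centre of its underside, 12 mm above the bench; its top is 3 mm higher. x: long side, y: short side. Home of the beech block, which stands on it at the start. The block's long side lies along x. A copper cup and a brass rivet set, 30 mm high, stand on the board 85 mm from the row, one to +x, one to -x.
- mat: black rubber parking mat, 280 x 120 x 5 mm, fixed flat on the bench at one side. Origin: centre of its underside, on the bench; x: long side, y: short side. The three things may stand anywhere with their centres over it.
- rest: dark wooden rest, 170 x 84 mm, with a green top, 150 x 66 mm, fixed on the bench at the side opposite the mat. Origin: centre of its underside, on the bench; the flat green top is 14 mm above it. x: long side, along which the dolly shall lie (either way round).
Mind the look-alikes: they are no part of the job. Of the things like the rest, leave any that is white; of the rest the larger one is meant. Leave any purple look-alike of the beech_block alone.

How it is judged:
On the way, in this order (a step that is already met when the one before it is completed fails the run):
1. the can, the tube and the block all stand upright on the black mat, released (x of spray_can in the frame of mat between -0.14 and 0.14 m and y of spray_can in the frame of mat between -0.06 and 0.06 m and z of each of spray_can, grease_tube, beech_block in the frame of mat below 0.01 m and angle between each of spray_can, grease_tube, beech_block's own z axis and vertical below 0.1 rad and contact force between the fingers and spray_can below 0.1 N and x of grease_tube in the frame of mat between -0.14 and 0.14 m and y of grease_tube in the frame of mat between -0.06 and 0.06 m and contact force between the fingers and grease_tube below 0.1 N and x of beech_block in the frame of mat between -0.14 and 0.14 m and y of beech_block in the frame of mat between -0.06 and 0.06 m and contact force between the fingers and beech_block below 0.1 N), for 0.2 s.
2. the dolly lies released on the green rest while the three still stand on the mat (all of step 1 and horizontal distance between dolly and rest below 0.015 m and angle between the x axis of dolly and the x axis of rest, either way round below 0.2 rad and z of dolly in the frame of rest below 0.02 m and angle between dolly's own z axis and vertical below 0.1 rad and linear speed of dolly below 0.02 m/s and contact force between the fingers and dolly below 0.1 N), for 0.2 s.
At the end, for the whole second after the job is handed in: Dolly flat and still on the green rest, within 15 mm of its centre and 0.2 rad of its long axis; can, tube and block upright (0.1 rad) and still on their own colours' plates, within 12 mm of the centres, the block within 0.2 rad of the red plate's long axis (horizontal distance between dolly and rest below 0.015 m and angle between the x axis of dolly and the x axis of rest, either way round below 0.2 rad and z of dolly in the frame of rest below 0.02 m and angle between each of dolly, spray_can, grease_tube, beech_block's own z axis and vertical below 0.1 rad and linear speed of each of dolly, spray_can, grease_tube, beech_block below 0.02 m/s and contact force between the fingers and dolly below 0.1 N and horizontal distance between spray_can and plate_blue below 0.012 m and z of spray_can in the frame of plate_blue below 0.008 m and horizontal distance between grease_tube and plate_yellow below 0.012 m and z of grease_tube in the frame of plate_yellow below 0.008 m and horizontal distance between beech_block and plate_red below 0.012 m and z of beech_block in the frame of plate_red below 0.008 m and angle between the x axis of beech_block and the x axis of plate_red, either way round below 0.2 rad); the robot touches nothing.
It fails at once if the can, the tube or the block is knocked over (tilted more than 0.5 rad) (angle between any of spray_can, grease_tube, beech_block's own z axis and vertical above 0.5 rad).
It also fails if it takes over 144 s, if anything falls off the work surface, if the arm or the gripper's body presses on something with over 40 N, if the wrist force passes 120 N, or if a joint passes its speed limit or range.

## Working session

There is one attempt and no reset: what is moved stays moved. The work goes in short steps, Python scripts to look and compute and a tool call to move; the robot and the scene stay as the last step left them, time stands still between calls to the robot, and variables do not carry over. Pictures are saved under pics/ and viewed, about 12 in all and at most 16, crops included, and the job is handed in when it is done.

Besides the shell and the picture viewer there is one more tool, called after "Request:" as name(argument=value, ...) on one line, values as JSON. drive_tool: Moves the arm, as the interface text tells. Its arguments: {"type":"object","properties":{"moves":{"type":"array"},"jaw":{"type":"number"},"force":{"type":"number"}},"required":["moves"]}

```bash
ls; mkdir -p pics
cat > h.py <<'E'
from plant import *
import numpy as np, cv2
def ray(name,uv,z,cp=None):
    c=cp or camera_params(name)
    x=np.array([(uv[0]-c["cx"])/c["fx"],(uv[1]-c["cy"])/c["fy"]]);s=x.copy()
    for _ in range(20): s=x/(1+c["k1"]*(s@s))
    T=np.array(c["camera_from_world"]);R=T[:3,:3];o=-R.T@T[:3,3]
    d=R.T@np.array([s[0],s[1],1.]);return o+d*(z-o[2])/d[2]
E
python3 - <<'E'
from h import *
print(observe())
for n in("scene","top"):
    im=get_image(n);cv2.imwrite(f"pics/{n}0.png",im)
    c=camera_params(n);T=np.array(c["camera_from_world"]);print(n,c["fx"],c["k1"],-T[:3,:3].T@T[:3,3])
E
```

```text
pics
{'time_s': 0.0, 'joint_pos': array([-1.44798067e+00,  2.87175984e-01,  1.57819066e+00,  1.28061705e-05,
        1.27857176e+00, -1.50013671e-01]), 'joint_vel': array([-0.00070353, -0.00191333,  0.0003977 , -0.00083165, -0.00086828,
        0.00018536]), 'joint_efforts': array([ 1.43633668e-03, -4.05982876e+01, -2.92624587e+01, -9.67778033e-05,
        5.84724054e-03,  1.36266294e-06]), 'tcp_pos': array([ 0.18182498, -0.64936909,  0.22993289]), 'orientation': array([ 0.70055302,  0.09698869, -0.7005218 ,  0.09533027]), 'ft_force': array([ 0.11169188, -0.54873711, -0.10686699]), 'torque': array([0.01994495, 0.00034392, 0.02447635]), 'width': 0.08507121316830314}
scene 491.1434347186859 -0.18584859901273235 [0.78068999 0.49933646 1.14747293]
top 473.0051996437967 -0.19931630242436973 [ 0.27525467 -0.010837    1.60570694]
```

View pics/top0.png

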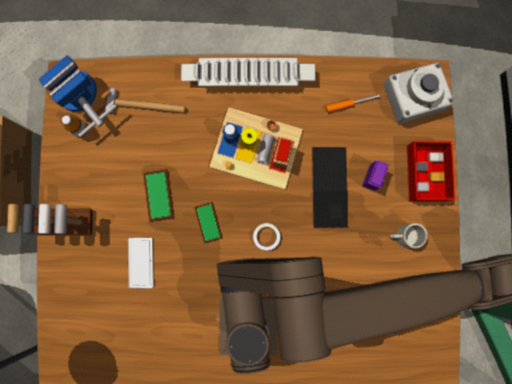

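View pics/scene0.png

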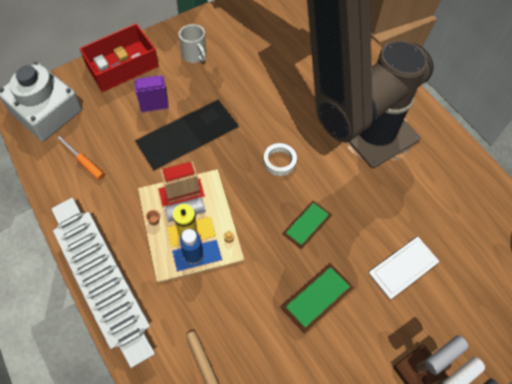

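The top view shows the board with blue (230,135), yellow (250,140), dolly (265,150) and red (283,153). The mat is at (330,187), the larger green rest at (158,195), and the purple decoy at (376,175). I'll measure these now.

Run:
```python
from h import *
t=cv2.imread("pics/top0.png");s=cv2.imread("pics/scene0.png")
a=cv2.resize(t[100:200,200:310],None,fx=5,fy=5,interpolation=cv2.INTER_CUBIC);cv2.imwrite("pics/t0c.png",a)
b=cv2.resize(s[155:285,130:250],None,fx=4.5,fy=4.5,interpolation=cv2.INTER_CUBIC);cv2.imwrite("pics/s0c.png",b)
hsv=cv2.cvtColor(t,cv2.COLOR_BGR2HSV)
def rect(mask,box,z,nm):
    x0,y0,x1,y1=box;m=np.zeros_like(mask);m[y0:y1,x0:x1]=mask[y0:y1,x0:x1]
    cs,_=cv2.findContours(m,cv2.RETR_EXTERNAL,cv2.CHAIN_APPROX_NONE);c=max(cs,key=cv2.contourArea)
    w=np.array([ray("top",p[0],z)[:2] for p in c],np.float32)
    r=cv2.minAreaRect(w*1000);print(nm,r)
rect(cv2.inRange(hsv,(45,80,40),(80,255,255)),(140,160,180,230),.014,"rest")
rect(cv2.inRange(hsv,(45,80,40),(80,255,255)),(190,195,225,250),.014,"small")
rect(cv2.inRange(hsv,(0,0,0),(180,255,50)),(300,135,355,240),.005,"mat")
rect(cv2.inRange(hsv,(10,30,185),(35,140,255)),(200,100,310,200),.012,"board")
rect(cv2.inRange(hsv,(125,60,30),(160,255,255)),(350,150,400,200),.1,"purple")
```

```text
rest ((441.85528564453125, 307.89697265625), (152.95294189453125, 67.32943725585938), 8.588845252990723)
small ((348.94219970703125, 135.55105590820312), (115.19164276123047, 51.9727668762207), 15.814091682434082)
mat ((470.61956787109375, -280.3596496582031), (270.4267578125, 112.50247192382812), 0.08254287391901016)
board ((562.6381225585938, -14.0325927734375), (269.640380859375, 130.04071044921875), 73.06233215332031)
purple ((497.6169128417969, -417.0108642578125), (60.17852020263672, 98.01851654052734), 67.67736053466797)
```

View pics/t0c.png

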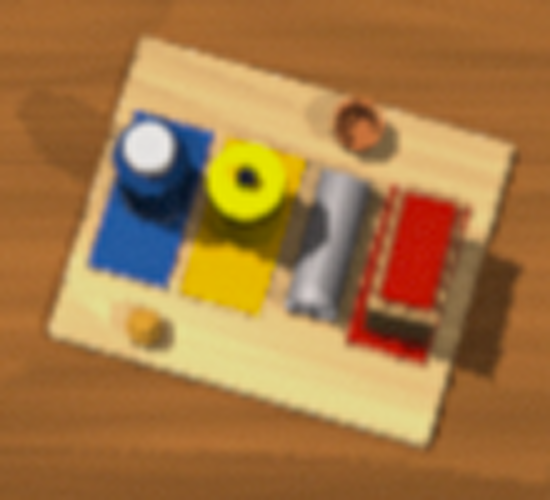

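View pics/s0c.png

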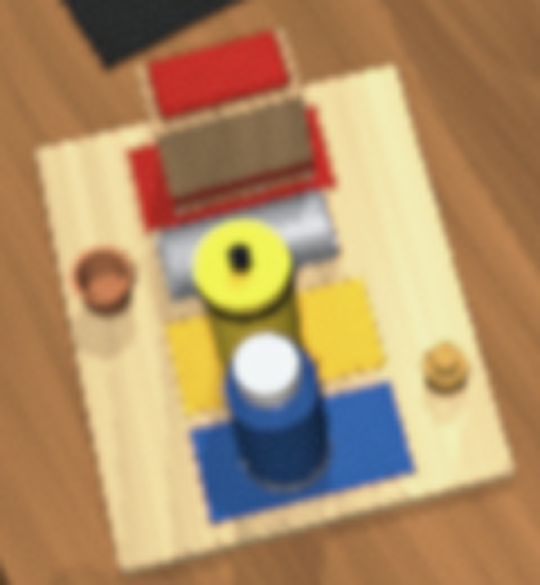

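Run:
```python
from h import *
def P(q,z): return np.array([ray("top",((u+.5)/5-.5+200,(v+.5)/5-.5+100),z)[:2] for u,v in q])
def S(q,z): return np.array([ray("scene",((u+.5)/4.5-.5+130,(v+.5)/4.5-.5+155),z)[:2] for u,v in q])
for n,f,q,z in [("blue",P,[(138,112),(213,130),(168,287),(90,267)],.015),("yel",P,[(228,138),(307,157),(260,316),(182,293)],.015),
 ("red",P,[(392,185),(468,207),(425,364),(349,341)],.015),("blocktop",P,[(402,192),(462,205),(430,310),(372,295)],.12),
 ("board",P,[(140,37),(516,147),(430,447),(48,332)],.012),("dolly",P,[(325,165),(368,182),(338,318),(290,305)],.03),
 ("blueS",S,[(192,431),(392,383),(414,472),(210,523)],.015),("blocktopS",S,[(150,65),(275,32),(290,80),(162,115)],.12)]:
    w=f(q,z);e=w[0]-w[3]+w[1]-w[2] if f is P else w[0]-w[1]+w[3]-w[2]
    print(n,w.mean(0).round(4),np.degrees(np.arctan2(e[1],e[0])).round(1),np.linalg.norm(w-np.roll(w,1,0),axis=1).round(3))
print("cap",P([(150,147)],.135),S([(266,367)],.135),"tube",P([(246,181)],.121),S([(243,264)],.121))
```

```text
blue [0.6331 0.0614] -15.9 [0.114 0.053 0.114 0.055]
yel [ 0.6141 -0.0018] -16.2 [0.113 0.056 0.116 0.056]
red [ 0.5805 -0.1141] -15.6 [0.113 0.054 0.113 0.054]
blocktop [ 0.5757 -0.1125] -16.8 [0.07  0.039 0.072 0.038]
board [ 0.6055 -0.0286] -16.4 [0.217 0.272 0.218 0.272]
dolly [ 0.5994 -0.0602] -13.3 [0.1   0.032 0.096 0.034]
blueS [0.6334 0.0634] -17.0 [0.055 0.114 0.054 0.114]
blocktopS [ 0.576  -0.1121] -14.5 [0.033 0.071 0.032 0.072]
cap [[0.63971249 0.05763575]] [[0.64175863 0.06055882]] tube [[ 0.62066628 -0.00344521]] [[ 0.62144408 -0.00270883]]
```

Request:
drive_tool(moves=[[[0.3,0.5,0,0.5],[0.5,0.75,0,0.5],[0.5,0.75,0,0.5],[0.5,0.75,0,0.5],[0.5,0.75,0,0.5],[0.5,0.75,0,0.5],[0.5,0.75,0,0.5],[0.5,0.75,0,0.5],[0.5,0.75,0,0.5],[0.5,0.75,0,0.5],[0.5,0.75,0,0.5],[0.5,0.75,0,0.5],[0.5,0.75,0,0.5],[0.5,0.75,0,0.5],[0.5,0.75,0,0.5],[0.5,0.75,0,0.5],[0.5,0.8,0,0.5],[0.5,0.8,0,0.6],[0.37,0.82,0,0.6],[0,0,0,0]]], jaw=0, force=40)

```text
time_s: 2.6
tcp_pos: [0.6406, 0.0611, 0.2304]
orientation: [-0.564, -0.426, 0.565, -0.425]
ft_force: [-0.3, 0.4, 0.7]
width: 0.0854
```

```bash
cat >> h.py <<'E'
from scipy.spatial.transform import Rotation as Ro
def st():
    o=observe();y=Ro.from_quat(o["orientation"]).as_matrix()[:,1]
    print("t%.1f"%o["time_s"],o["tcp_pos"].round(4),"yaw",np.degrees(np.arctan2(y[1],y[0])).round(1),"F",o["ft_force"].round(1),"w",round(o["width"],4))
E
python3 - <<'E'
from h import *
st();c=camera_params("wrist");T=np.array(c["camera_from_world"]);print(-T[:3,:3].T@T[:3,3],T[:3,:3].round(2),c["fx"])
cv2.imwrite("pics/w1.png",get_image("wrist"))
E
```

```text
t2.6 [0.6406 0.0611 0.2304] yaw -15.9 F [-0.3  0.4  0.7] w 0.0854
[0.66127983 0.13439032 0.37298901] [[ 0.96 -0.28 -0.  ]
 [-0.26 -0.92  0.29]
 [-0.08 -0.28 -0.96]] 298.76582140666414
```

View pics/w1.png

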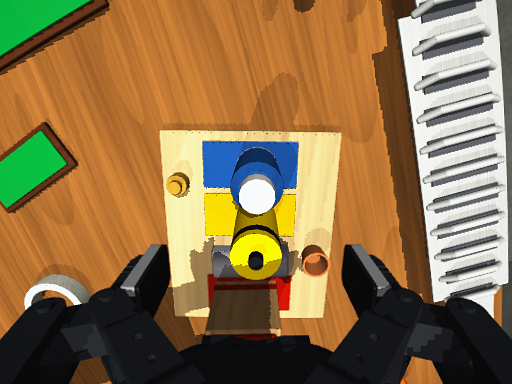

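The wrist view shows the can cap at (257,196), the tube top at (255,254), the blue plate spanning (203,141) to (298,188), and the yellow plate's lower edge at about v=235.

Run:
```python
from h import *
c=camera_params("wrist")
for n,q,z in [("cap",(257,196),.135),("tube",(255,253.5),.121),("blk",(247,0),.1)]:
    print(n,ray("wrist",q,z,c).round(4))
b=np.array([ray("wrist",q,.015,c)[:2] for q in [(203,141),(298,143),(298,188),(203,188)]]);print(b.mean(0).round(4),b.round(4).tolist())
y=np.array([ray("wrist",q,.015,c)[:2] for q in [(204.5,194),(295,194),(295,236),(204.5,235)]]);print(y.mean(0).round(4),y.round(4).tolist())
```

```text
cap [0.6405 0.0581 0.135 ]
tube [ 0.6217 -0.0007  0.121 ]
blk [0.6759 0.2103 0.1   ]
[0.6333 0.0603] [[0.5872, 0.1047], [0.6957, 0.0709], [0.6823, 0.0163], [0.5681, 0.0492]]
[ 0.614  -0.0021] [[0.5673, 0.0412], [0.6768, 0.0097], [0.663, -0.0468], [0.5488, -0.0124]]
```

Request:
drive_tool(moves=[[[0,-0.05,-0.4,0],[0,0,-0.5,0],[0,0,-0.5,0],[0,0,-0.5,0],[0,0,-0.5,0],[0,0,-0.4,0],[0,0,-0.25,0],[0,0,-0.12,0],[0,0,0,0],[0,0,0,0]]])

```text
time_s: 3.9
tcp_pos: [0.6412, 0.056, 0.0739]
orientation: [0.566, 0.424, -0.565, 0.425]
ft_force: [-0.2, 0.5, 0.4]
width: 0.0853
```

Request:
drive_tool(moves=[[[0,0,0,0],[0,0,0,0],[0,0,0,0],[0,0,0,0],[0,0,0,0],[0,0,0,0],[0,0,0,0],[0,0,0,0]]], jaw=1, force=40)

```text
time_s: 4.9
tcp_pos: [0.6406, 0.0561, 0.0736]
orientation: [0.565, 0.425, -0.565, 0.425]
ft_force: [-2.6, 1.0, 5.9]
width: 0.049
```

Request:
drive_tool(moves=[[[0,0,0.2,0],[0,0,0.4,0],[0,0,0.5,0],[0,0,0.5,0],[0,0,0.5,0],[0,0,0.5,0],[0,0,0.4,0],[-0.2,-0.24,0,0],[-0.4,-0.48,0,0],[-0.5,-0.6,0,0],[-0.5,-0.6,0,0],[-0.5,-0.6,0,0],[-0.5,-0.6,0,0],[-0.5,-0.6,0,0],[-0.5,-0.6,0,0],[-0.5,-0.6,0,0],[-0.5,-0.6,0,0],[-0.5,-0.6,0,0],[-0.5,-0.6,0,0],[0,0,0,0]]])

```text
time_s: 7.4
tcp_pos: [0.358, -0.281, 0.2215]
orientation: [-0.566, -0.424, 0.567, -0.423]
ft_force: [0.3, 0.5, -2.6]
width: 0.049
```

Request:
drive_tool(moves=[[[0,0,-0.3,0],[0,0,-0.5,0],[0,0,-0.5,0],[0,0,-0.5,0],[0,0,-0.5,0],[0,0,-0.4,0],[0,0,-0.2,0],[0,0,-0.1,0],[0,0,-0.05,0],[0,0,-0.05,0],[0,0,-0.02,0],[0,0,0,0],[0,0,0,0]]])

```text
time_s: 9.02
tcp_pos: [0.3605, -0.2802, 0.0671]
orientation: [0.565, 0.424, -0.565, 0.425]
ft_force: [-0.5, 1.2, -2.0]
width: 0.0487
```

Request:
drive_tool(moves=[[[0,0,-0.03,0],[0,0,-0.02,0],[0,0,-0.02,0],[0,0,0,0]]])

```text
time_s: 9.52
tcp_pos: [0.3604, -0.2801, 0.0636]
orientation: [-0.565, -0.425, 0.565, -0.425]
ft_force: [-1.7, 0.1, 1.8]
width: 0.0493
```

Request:
drive_tool(moves=[[[0,0,0,0],[0,0,0,0],[0,0,0,0],[0,0,0,0],[0,0,0,0],[0,0,0.2,0],[0,0,0.5,0],[0,0,0.6,0],[0,0,0.6,0],[0,0,0.6,0],[0,0,0.6,0],[0.22,0.28,0,0],[0.5,0.53,0,0],[0.5,0.53,0,0],[0.6,0.64,0,0],[0.7,0.75,0,0],[0.7,0.75,0,0],[0.7,0.75,0,0],[0.7,0.75,0,0],[0.6,0.59,0,0]]], jaw=0)

```text
time_s: 12.02
tcp_pos: [0.6225, 0.0002, 0.2191]
orientation: [0.565, 0.425, -0.565, 0.425]
ft_force: [-0.2, -0.7, 1.1]
width: 0.0853
```

Request:
drive_tool(moves=[[[0,0,0,0],[0,0,0,0]]])

```text
time_s: 12.28
tcp_pos: [0.621, -0.0017, 0.2185]
orientation: [-0.565, -0.425, 0.566, -0.425]
ft_force: [-0.1, -0.1, 0.1]
width: 0.0856
```

Run:
```python
from h import *
st();c=camera_params("wrist")
cv2.imwrite("pics/w2.png",get_image("wrist"));cv2.imwrite("pics/s2.png",get_image("scene"))
im=cv2.imread("pics/w2.png");m=cv2.inRange(cv2.cvtColor(im,cv2.COLOR_BGR2HSV),(26,150,180),(34,255,255))
cv2.imwrite("pics/m.png",m)
for q in cv2.findContours(m,0,2)[0]:
    if cv2.contourArea(q)>300:
        (p,r)=cv2.minEnclosingCircle(q);print(p,r,cv2.contourArea(q),ray("wrist",p,.121,c))
s=cv2.imread("pics/s2.png")
m=cv2.inRange(cv2.cvtColor(s,cv2.COLOR_BGR2HSV),(0,0,200),(180,50,255))[80:200,120:260]
for q in cv2.findContours(m,0,2)[0]:
    if cv2.contourArea(q)>40: p,r=cv2.minEnclosingCircle(q);p=(p[0]+120,p[1]+80);print("white",p,r,ray("scene",p,.125))
```

```text
t12.3 [ 0.621  -0.0017  0.2185] yaw -16.2 F [-0.1 -0.1  0.1] w 0.0856
(249.7452850341797, 168.46226501464844) 54.994911193847656 4594.5 [0.62214465 0.020675   0.121     ]
```

View pics/w2.png

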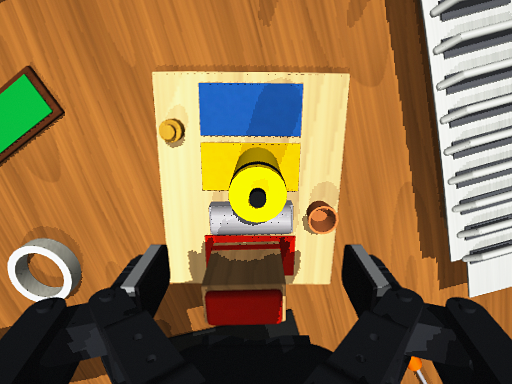

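The wrist view shows the tube top at (257.5,194), the clear blue plate from (199,83) to (303,136), the dolly from (209,202) to (293,235), and the block top at (244,307).

Run:
```python
from h import *
c=camera_params("wrist")
print("tube",ray("wrist",(257.5,194),.121,c).round(4))
def M(n,qs,z):
    w=np.array([ray("wrist",q,z,c)[:2] for q in qs]);e=w[1]-w[0]+w[2]-w[3];print(n,w.mean(0).round(4),np.degrees(np.arctan2(e[1],e[0])).round(1))
M("blue",[(199,83),(303,83),(302,136),(201,136)],.015)
M("red cap",[(206,292),(283,292),(281,324),(209,324)],.12)
M("red",[(205,236),(296,236),(294,275),(203.5,275)],.015)
M("dolly bottom front",[(210,235),(291,235),(291,235),(210,235)],.02)
```

```text
tube [ 0.6219 -0.0029  0.121 ]
blue [0.6341 0.0615] -16.3
red cap [ 0.5776 -0.1116] -16.2
red [ 0.5798 -0.1141] -16.3
dolly bottom front [ 0.5902 -0.0833] -16.3
```

Request:
drive_tool(moves=[[[0,0,-0.4,0],[0,0,-0.5,0],[0,0,-0.5,0],[0,0,-0.5,0],[0,0,-0.5,0],[0,0,-0.3,0],[0,0,-0.15,0],[0,0,-0.1,0],[0,0,0,0]]])

```text
time_s: 13.5
tcp_pos: [0.6217, -0.0016, 0.0711]
orientation: [0.565, 0.425, -0.565, 0.425]
ft_force: [0.7, 0.1, -0.0]
width: 0.0856
```

Request:
drive_tool(moves=[[[0,0,0,0],[0,0,0,0],[0,0,0,0],[0,0,0,0],[0,0,0,0],[0,0,0,0],[0,0,0,0]]], jaw=1)

```text
time_s: 14.38
tcp_pos: [0.6221, -0.0016, 0.0717]
orientation: [0.566, 0.424, -0.565, 0.425]
ft_force: [0.4, -0.4, 5.8]
width: 0.0493
```

Request:
drive_tool(moves=[[[0,0,0.2,0],[0,0,0.4,0],[0,0,0.5,0],[0,0,0.5,0],[0,0,0.5,0],[0,0,0.5,0],[0,0,0.4,0],[-0.1,-0.2,0,0],[-0.2,-0.36,0,0],[-0.3,-0.5,0,0],[-0.4,-0.7,0,0],[-0.4,-0.7,0,0],[-0.4,-0.7,0,0],[-0.4,-0.7,0,0],[-0.4,-0.7,0,0],[-0.4,-0.7,0,0],[-0.2,-0.3,0,0],[0,0,0,0],[0,0,0,0]]])

```text
time_s: 16.75
tcp_pos: [0.4614, -0.2787, 0.2203]
orientation: [0.565, 0.425, -0.565, 0.424]
ft_force: [1.0, 0.6, -2.2]
width: 0.0492
```

Request:
drive_tool(moves=[[[0,0,-0.4,0],[0,0,-0.5,0],[0,0,-0.6,0],[0,0,-0.6,0],[0,0,-0.5,0],[0,0,-0.3,0],[0,0,-0.1,0],[0,0,-0.06,0],[0,0,-0.04,0],[0,0,-0.04,0],[0,0,-0.02,0],[0,0,0,0],[0,0,0,0]]])

```text
time_s: 18.38
tcp_pos: [0.4614, -0.2796, 0.0629]
orientation: [0.565, 0.425, -0.565, 0.425]
ft_force: [0.3, 0.6, -2.2]
width: 0.0491
```

Request:
drive_tool(moves=[[[0,0,-0.02,0],[0,0,-0.02,0],[0,0,0,0]]])

```text
time_s: 18.75
tcp_pos: [0.4615, -0.2797, 0.0617]
orientation: [-0.565, -0.425, 0.565, -0.425]
ft_force: [-1.4, 1.4, 3.4]
width: 0.0491
```

Request:
drive_tool(moves=[[[0,0,0,0],[0,0,0,0],[0,0,0,0],[0,0,0,0],[0,0,0,0],[0,0,0.2,0],[0,0,0.5,0],[0,0,0.6,0],[0,0,0.6,0],[0,0,0.6,0],[0,0,0.6,0],[0.2,0.2,0.1,1],[0.3,0.5,0,1],[0.3,0.5,0,1],[0.3,0.5,0,1],[0.3,0.5,0,1],[0.3,0.5,0,1],[0.3,0.5,0,1],[0.32,0.16,0,1],[0,0,0,1]]], jaw=0)

```text
time_s: 21.25
tcp_pos: [0.5783, -0.1106, 0.2217]
orientation: [0.309, 0.635, -0.309, 0.636]
ft_force: [-0.6, -0.1, -0.7]
width: 0.0852
```

Request:
drive_tool(moves=[[[0,0,0,1],[0,0,0,1],[0,0,0,1],[0,0,0,1],[0,0,0,1],[0,0,0,1],[0,0,0,0],[0,0,0,0]]])

```text
time_s: 22.25
tcp_pos: [0.5774, -0.1115, 0.2212]
orientation: [0.1, 0.7, -0.1, 0.7]
ft_force: [0.3, -0.4, 0.5]
width: 0.0854
```

Run:
```python
from h import *
st();c=camera_params("wrist");T=np.array(c["camera_from_world"]);print((-T[:3,:3].T@T[:3,3]).round(3))
cv2.imwrite("pics/w3.png",get_image("wrist"))
```

```text
t22.2 [ 0.5774 -0.1115  0.2212] yaw 73.7 F [ 0.3 -0.4  0.5] w 0.0854
[ 0.505 -0.09   0.364]
```

View pics/w3.png

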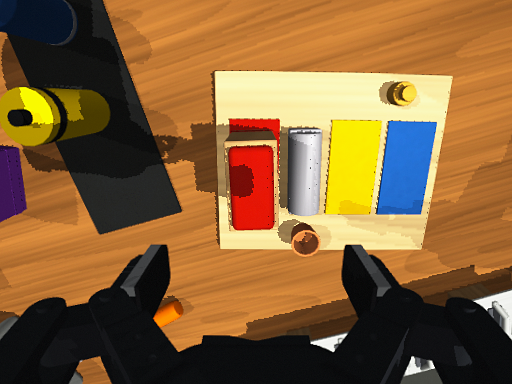

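Both cylinders stand on the mat. The block cap spans (229,146) to (275,230), the dolly (288,129) to (322,215), the yellow plate (326,119) to (381,214), and the blue plate (376,121) to (437,214).

Run:
```python
from h import *
c=camera_params("wrist")
def M(n,qs,z):
    w=np.array([ray("wrist",q,z,c)[:2] for q in qs]);e=w[0]-w[3]+w[1]-w[2];print(n,w.mean(0).round(4),np.degrees(np.arctan2(e[1],e[0])).round(1)+180,np.linalg.norm(w-np.roll(w,1,0),axis=1).round(3))
M("cap",[(229,147),(273,146),(276,229),(232,230)],.12)
M("yellow",[(333,121),(381,121),(370,214),(326,214)],.015)
M("blue",[(388,121),(437,122),(421,214),(376,214)],.015)
M("dolly",[(289,129),(322,128),(320,215),(289,216)],.03)
```

```text
cap [ 0.5751 -0.1126] 345.5 [0.074 0.036 0.074 0.039]
yellow [ 0.6149 -0.    ] 343.6 [0.114 0.056 0.115 0.056]
blue [0.6333 0.0626] 343.4 [0.115 0.059 0.115 0.059]
dolly [ 0.5998 -0.0577] 345.8 [0.103 0.036 0.103 0.037]
```

Request:
drive_tool(moves=[[[-0.03,-0.01,-0.4,0],[0,0,-0.5,0],[0,0,-0.5,0],[0,0,-0.5,0],[0,0,-0.5,0],[0,0,-0.3,0],[0,0,-0.2,0],[0,0,-0.15,0],[0,0,0,0],[0,0,0,0]]])

```text
time_s: 23.55
tcp_pos: [0.5765, -0.1122, 0.0691]
orientation: [0.099, 0.7, -0.1, 0.701]
ft_force: [0.5, 0.0, -0.1]
width: 0.0854
```

Request:
drive_tool(moves=[[[0,0,0,0],[0,0,0,0],[0,0,0,0],[0,0,0,0],[0,0,0,0],[0,0,0,0],[0,0,0,0]]], jaw=1)

```text
time_s: 24.42
tcp_pos: [0.5762, -0.1125, 0.069]
orientation: [0.099, 0.7, -0.1, 0.7]
ft_force: [-3.0, -1.2, 5.5]
width: 0.0459
```

Request:
drive_tool(moves=[[[0,0,0.2,0],[0,0,0.4,0],[0,0,0.5,0],[0,0,0.5,0],[0,0,0.5,0],[0,0,0.5,0],[0,0,0.5,0],[0,-0.24,0,0],[0,-0.4,0,0],[0,-0.5,0,0],[0,-0.5,0,0],[0,-0.5,0,0],[0,-0.5,0,0],[0,-0.5,0,0],[0,-0.2,0,0],[0,0,0,0],[0,0,0,0]]])

```text
time_s: 26.55
tcp_pos: [0.576, -0.2783, 0.2233]
orientation: [0.099, 0.7, -0.099, 0.7]
ft_force: [-0.2, 0.2, -2.7]
width: 0.0458
```

Request:
drive_tool(moves=[[[0,0,-0.4,0],[0,0,-0.5,0],[0,0,-0.6,0],[0,0,-0.6,0],[0,0,-0.5,0],[0,0,-0.3,0],[0,0,-0.15,0],[0,0,-0.1,0],[0,0,-0.05,0],[0,0,-0.04,0],[0,0,-0.03,0],[0,0,-0.02,0],[0,0,0,0],[0,0,0,0]]])

```text
time_s: 28.3
tcp_pos: [0.576, -0.2791, 0.0591]
orientation: [0.099, 0.7, -0.1, 0.7]
ft_force: [0.6, -0.2, -1.7]
width: 0.0457
```

Request:
drive_tool(moves=[[[0,0,-0.02,0],[0,0,-0.01,0],[0,0,0,0]]])

```text
time_s: 28.68
tcp_pos: [0.5763, -0.2794, 0.059]
orientation: [0.099, 0.7, -0.1, 0.7]
ft_force: [-2.9, 0.2, 5.7]
width: 0.0456
```

Request:
drive_tool(moves=[[[0,0,0,0],[0,0,0,0],[0,0,0,0],[0,0,0,0],[0,0,0,0],[0,0,0.2,0],[0,0,0.5,0],[0,0,0.5,0],[0,0,0.5,0],[0,0,0.5,0],[0,0,0.5,0],[0.05,0.4,0,0],[0.06,0.6,0,0],[0.06,0.6,0,0],[0.1,0.7,0,0],[0.1,0.7,0,0],[0.1,0.7,0,0],[0,0.5,0,0],[0,0.2,0,0],[0,0,0,0]]], jaw=0)

```text
time_s: 31.18
tcp_pos: [0.5989, -0.0581, 0.1916]
orientation: [0.099, 0.701, -0.099, 0.7]
ft_force: [-0.7, 0.0, -1.4]
width: 0.0853
```

Run:
```python
from h import *
st()
cv2.imwrite("pics/w4.png",get_image("wrist"))
cv2.imwrite("pics/t4.png",get_image("top"));cv2.imwrite("pics/s4.png",get_image("scene"))
```

```text
t31.2 [ 0.5989 -0.0581  0.1916] yaw 73.9 F [-0.7  0.  -1.4] w 0.0853
```

View pics/w4.png

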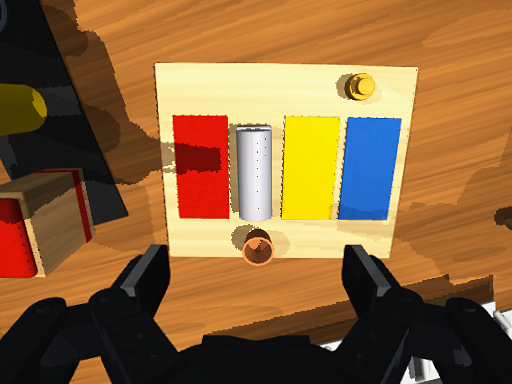

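The view shows the three bare plates and the dolly at (237–272, 125–221), with the block and tube upright on the mat.

Run:
```python
from h import *
c=camera_params("wrist");im=cv2.imread("pics/w4.png");h=cv2.cvtColor(im,cv2.COLOR_BGR2HSV)
def M(n,w):
    r=cv2.minAreaRect((w*1000).astype(np.float32));print(n,np.round(r[0],1),np.round(r[1],1),round(r[2],1))
def mk(n,lo,hi,box,z,cc=c,hh=None,cam="wrist"):
    hh=h if hh is None else hh
    x0,y0,x1,y1=box;m=np.zeros(hh.shape[:2],np.uint8);m[y0:y1,x0:x1]=cv2.inRange(hh,lo,hi)[y0:y1,x0:x1]
    m=cv2.morphologyEx(m,cv2.MORPH_OPEN,np.ones((3,3)))
    q=max(cv2.findContours(m,0,cv2.CHAIN_APPROX_NONE)[0],key=cv2.contourArea);print(cv2.boundingRect(q))
    M(n,np.array([ray(cam,p[0],z,cc)[:2] for p in q]))
mk("yellow",(20,150,60),(35,255,255),(274,105,346,226),.015)
mk("blue",(95,120,40),(125,255,255),(334,105,410,226),.015)
r=h.copy();r[...,0]=(r[...,0].astype(int)+90)%180
mk("red",(80,150,40),(100,255,255),(165,105,232,226),.015,hh=r)
mk("dolly",(0,0,40),(180,60,255),(228,110,280,226),.03)
t=cv2.cvtColor(cv2.imread("pics/t4.png"),cv2.COLOR_BGR2HSV)
mk("rest",(45,80,40),(80,255,255),(140,160,180,230),.014,camera_params("top"),t,"top")
s=cv2.cvtColor(cv2.imread("pics/s4.png"),cv2.COLOR_BGR2HSV)
mk("restS",(45,80,40),(80,255,255),(270,250,365,340),.014,camera_params("scene"),s,"scene")
mk("board",(10,20,150),(35,140,255),(200,100,310,200),.012,camera_params("top"),t,"top")
s=cv2.imread("pics/s4.png");cv2.imwrite("pics/s4c.png",cv2.resize(s[60:240,100:300],None,fx=3,fy=3))
```

```text
(281, 116, 59, 104)
yellow [614.8  -2. ] [ 58.3 116. ] 73.2
(338, 118, 63, 102)
blue [633.8  60.9] [ 57.6 115.2] 73.1
(173, 115, 56, 104)
red [ 580.6 -115. ] [ 57.8 115.7] 73.0
(236, 125, 36, 97)
dolly [599.8 -60.5] [ 35.5 104. ] 74.6
(146, 172, 24, 46)
rest [441.9 307.9] [153.   67.3] 8.6
(287, 268, 62, 59)
restS [441.7 308.1] [152.7  67.8] 8.6
(210, 108, 37, 65)
board [633.1  64.4] [ 82.7 221.2] 73.8
```

View pics/s4c.png

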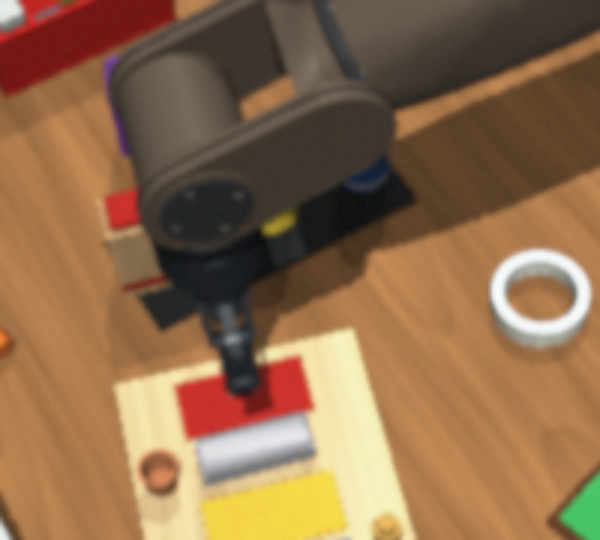

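Request:
drive_tool(moves=[[[0.01,-0.04,-0.4,0],[0,0,-0.5,0],[0,0,-0.6,0],[0,0,-0.6,0],[0,0,-0.5,0],[0,0,-0.4,0],[0,0,-0.2,0],[0,0,-0.15,0],[0,0,-0.05,0],[0,0,0,0],[0,0,0,0]]])

```text
time_s: 32.7
tcp_pos: [0.6004, -0.0611, 0.0231]
orientation: [0.099, 0.7, -0.099, 0.701]
ft_force: [-0.7, -0.3, 0.9]
width: 0.0855
```

Request:
drive_tool(moves=[[[0,0,-0.08,0],[0,0,0,0],[0,0,0,0],[0,0,0,0],[0,0,0,0],[0,0,0,0],[0,0,0,0],[0,0,0,0],[0,0,0,0]]], jaw=1, force=80)

```text
time_s: 33.83
tcp_pos: [0.6003, -0.0609, 0.0189]
orientation: [0.1, 0.7, -0.099, 0.7]
ft_force: [-0.7, 2.6, 5.3]
width: 0.0345
```

Request:
drive_tool(moves=[[[0,0,0.1,0],[0,0,0.1,0],[0,0,0.1,0],[0,0,0,0],[0,0,0,0]]])

```text
time_s: 34.45
tcp_pos: [0.5997, -0.061, 0.0331]
orientation: [0.099, 0.7, -0.099, 0.7]
ft_force: [0.0, 0.4, -5.8]
width: 0.0344
```

Request:
drive_tool(moves=[[[0,0,0.3,0],[0,0,0.5,0],[0,0,0.5,0],[0,0,0.3,0],[-0.1,0.2,0,0.2],[-0.2,0.4,0,0.4],[-0.2,0.5,0,0.4],[-0.25,0.6,0,0.4],[-0.25,0.6,0,0.4],[-0.3,0.7,0,0.4],[-0.3,0.7,0,0.4],[-0.3,0.7,0,0.4],[-0.3,0.7,0,0.4],[-0.3,0.7,0,0.4],[-0.25,0.6,0,0.3],[-0.2,0.5,0,0.03],[-0.2,0.46,0,0],[0,0,0,0],[0,0,0,0],[0,0,0,0]]])

```text
time_s: 36.95
tcp_pos: [0.4421, 0.3064, 0.1129]
orientation: [-0.053, 0.705, 0.053, 0.705]
ft_force: [-0.8, -0.1, -4.9]
width: 0.034
```

Run:
```python
from h import *
st()
cv2.imwrite("pics/w5.png",get_image("wrist"))
```

```text
t37.0 [0.4421 0.3064 0.1129] yaw 98.6 F [-0.8 -0.1 -4.9] w 0.034
```

View pics/w5.png

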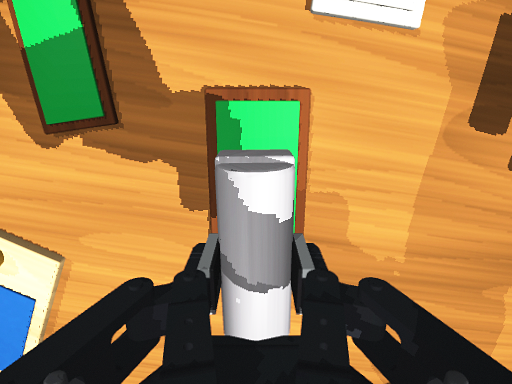

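Request:
drive_tool(moves=[[[0,0.03,-0.3,0],[0,0,-0.4,0],[0,0,-0.4,0],[0,0,-0.3,0],[0,0,-0.15,0],[0,0,-0.1,0],[0,0,-0.05,0],[0,0,0,0],[0,0,0,0]]])

```text
time_s: 38.12
tcp_pos: [0.4428, 0.3087, 0.0289]
orientation: [-0.053, 0.705, 0.053, 0.705]
ft_force: [0.5, 0.4, -6.4]
width: 0.0342
```

Request:
drive_tool(moves=[[[0,0,-0.04,0],[0,0,-0.03,0],[0,0,0,0]]])

```text
time_s: 38.5
tcp_pos: [0.4422, 0.3084, 0.0246]
orientation: [-0.053, 0.705, 0.053, 0.705]
ft_force: [-0.1, -0.2, -5.2]
width: 0.0338
```

Request:
drive_tool(moves=[[[0,0,-0.03,0],[0,0,-0.02,0],[0,0,0,0]]])

```text
time_s: 38.88
tcp_pos: [0.4423, 0.3084, 0.0222]
orientation: [-0.053, 0.705, 0.053, 0.705]
ft_force: [-0.1, -0.0, -6.0]
width: 0.0342
```

Request:
drive_tool(moves=[[[0,0,-0.02,0],[0,0,0,0]]])

```text
time_s: 39.12
tcp_pos: [0.4423, 0.3084, 0.0212]
orientation: [-0.053, 0.705, 0.053, 0.705]
ft_force: [0.0, 0.1, -5.3]
width: 0.0339
```

Request:
drive_tool(moves=[[[0,0,-0.02,0],[0,0,0,0]]])

```text
time_s: 39.38
tcp_pos: [0.4425, 0.3085, 0.0209]
orientation: [-0.053, 0.705, 0.053, 0.705]
ft_force: [-2.4, -1.6, 0.9]
width: 0.0341
```

Request:
drive_tool(moves=[[[0,0,0,0],[0,0,0,0],[0,0,0,0],[0,0,0,0],[0,0,0,0],[0,0,0.2,0],[0,0,0.5,0],[0,0,0.6,0],[0,0,0.6,0],[0,0,0.6,0],[0,0,0.6,0],[0,0,0.5,0],[0,0,0.4,0],[0,0,0,0],[0,0,0,0]]], jaw=0, force=40)

```text
time_s: 41.25
tcp_pos: [0.4419, 0.3083, 0.2196]
orientation: [-0.053, 0.705, 0.053, 0.705]
ft_force: [-0.4, -0.3, -1.2]
width: 0.0849
```

Run:
```python
from h import *
st();c=camera_params("wrist")
cv2.imwrite("pics/w6.png",get_image("wrist"));t=get_image("top");s=get_image("scene");cv2.imwrite("pics/t6.png",t);cv2.imwrite("pics/s6.png",s)
a=cv2.resize(t[120:240,130:390],None,fx=3,fy=3);w=cv2.imread("pics/w6.png")
cv2.imwrite("pics/c6.png",np.hstack([cv2.resize(w,(480,360)),cv2.resize(s[80:200,120:227],(320,360))]))
```

```text
t41.2 [0.4419 0.3083 0.2196] yaw 98.6 F [-0.4 -0.3 -1.2] w 0.0849
```

View pics/c6.png

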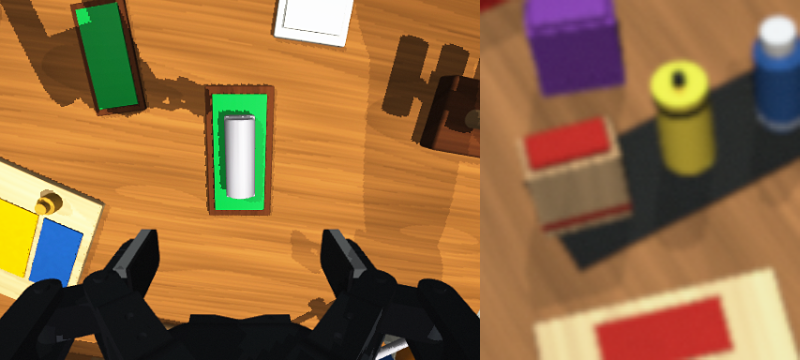

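Run:
```python
from h import *
c=camera_params("wrist");im=cv2.imread("pics/w6.png");h=cv2.cvtColor(im,cv2.COLOR_BGR2HSV)
for n,m,z in [("dolly",cv2.inRange(h,(0,0,90),(180,70,255)),.036),("rest",cv2.inRange(h,(45,80,40),(90,255,255)),.014)]:
    k=np.zeros_like(m);k[90:232,222:292]=m[90:232,222:292];k=cv2.morphologyEx(k,cv2.MORPH_OPEN,np.ones((3,3)))
    q=max(cv2.findContours(k,0,1)[0],key=cv2.contourArea);w=np.array([ray("wrist",p[0],z,c)[:2] for p in q],np.float32)
    print(n,cv2.boundingRect(q),cv2.minAreaRect(w*1000))
```

```text
dolly (239, 123, 33, 89) ((440.2804260253906, 308.8441162109375), (100.38764953613281, 34.46851348876953), 9.419782638549805)
rest (226, 100, 59, 124) ((440.719482421875, 308.302001953125), (148.67138671875, 65.71139526367188), 8.510793685913086)
```

Request:
drive_tool(moves=[[[0.06,-0.3,0,0],[0.13,-0.6,0,-0.25],[0.18,-0.8,0,-0.3],[0.18,-0.8,0,-0.3],[0.18,-0.8,0,-0.3],[0.18,-0.8,0,-0.3],[0.18,-0.8,0,-0.3],[0.18,-0.8,0,-0.3],[0.18,-0.8,0,-0.3],[0.18,-0.8,0,-0.3],[0.18,-0.8,0,-0.3],[0.18,-0.8,0,-0.3],[0.18,-0.8,0,-0.3],[0.18,-0.8,0,-0.3],[0.18,-0.7,0,-0.28],[0.16,-0.56,0,0],[0.1,-0.3,0,0],[0.08,-0.3,0,0],[0,0,0,0],[0,0,0,0]]])

```text
time_s: 43.9
tcp_pos: [0.5858, -0.3088, 0.2203]
orientation: [0.099, 0.7, -0.099, 0.7]
ft_force: [1.0, -0.0, 0.4]
width: 0.0855
```

Request:
drive_tool(moves=[[[-0.1,0.3,0,0],[-0.09,0.29,0,0],[0,0,-0.2,0],[0,0,0,0]]])

```text
time_s: 44.4
tcp_pos: [0.5757, -0.2792, 0.2089]
orientation: [0.1, 0.701, -0.099, 0.699]
ft_force: [-0.5, 0.4, -0.3]
width: 0.0856
```

Request:
drive_tool(moves=[[[0,0,-0.3,0],[0,0,-0.5,0],[0,0,-0.6,0],[0,0,-0.6,0],[0,0,-0.5,0],[0,0,-0.3,0],[0,0,-0.15,0],[0,0,-0.05,0],[0,0,0,0],[0,0,0,0]]])

```text
time_s: 45.65
tcp_pos: [0.577, -0.2804, 0.0614]
orientation: [0.099, 0.699, -0.1, 0.701]
ft_force: [0.3, -0.9, -0.2]
width: 0.0853
```

Request:
drive_tool(moves=[[[0,0,0,0],[0,0,0,0],[0,0,0,0],[0,0,0,0],[0,0,0,0],[0,0,0,0],[0,0,0,0]]], jaw=1)

```text
time_s: 46.52
tcp_pos: [0.5766, -0.2803, 0.0608]
orientation: [0.099, 0.7, -0.1, 0.7]
ft_force: [-0.5, -0.4, 3.6]
width: 0.0458
```

Request:
drive_tool(moves=[[[0,0,0.2,0],[0,0,0.4,0],[0,0,0.5,0],[0,0,0.5,0],[0,0,0.5,0],[0,0,0.5,0],[0,0,0.3,0],[0,0.2,0,0],[0,0.5,0,0],[0,0.5,0,0],[0,0.5,0,0],[0.09,0.5,0,0],[0,0.5,0,0],[0,0.4,0,0],[0,0.2,0,0],[0,0,-0.2,0],[0,0,-0.3,0],[0,0,0,0],[0,0,0,0]]])

```text
time_s: 48.9
tcp_pos: [0.5808, -0.1156, 0.1799]
orientation: [0.1, 0.7, -0.1, 0.7]
ft_force: [0.1, 0.1, -3.1]
width: 0.0461
```

Request:
drive_tool(moves=[[[0,0,-0.3,0],[0,0,-0.5,0],[0,0,-0.5,0],[0,0,-0.4,0],[0,0,-0.25,0],[0,0,-0.1,0],[0,0,-0.05,0],[0,0,-0.04,0],[0,0,-0.02,0],[0,0,0,0],[0,0,0,0]]])

```text
time_s: 50.28
tcp_pos: [0.581, -0.1151, 0.0726]
orientation: [0.099, 0.7, -0.099, 0.7]
ft_force: [-0.2, 0.6, -2.6]
width: 0.0461
```

Request:
drive_tool(moves=[[[0,0,-0.02,0],[0,0,-0.01,0],[0,0,0,0]]])

```text
time_s: 50.65
tcp_pos: [0.5809, -0.115, 0.0708]
orientation: [0.099, 0.7, -0.099, 0.7]
ft_force: [-0.1, 0.5, -2.4]
width: 0.0457
```

Request:
drive_tool(moves=[[[0,0,-0.02,0],[0,0,-0.01,0],[0,0,0,0]]])

```text
time_s: 51.02
tcp_pos: [0.5811, -0.1152, 0.0708]
orientation: [0.099, 0.7, -0.099, 0.7]
ft_force: [-4.2, 1.5, 5.5]
width: 0.0457
```

Request:
drive_tool(moves=[[[0,0,0,0],[0,0,0,0],[0,0,0,0],[0,0,0,0],[0,0,0,0],[0,0,0.2,0],[0,0,0.5,0],[0,0,0.6,0],[0,0,0.6,0],[0,0,0.6,0],[0,0,0.5,0],[-0.19,-0.3,0,-1],[-0.3,-0.4,0,-1],[-0.3,-0.4,0,-1],[-0.3,-0.5,0,-1],[-0.3,-0.5,0,-1],[-0.3,-0.5,0,-1],[-0.3,-0.4,0,-1],[-0.3,-0.2,0,-1],[-0.1,-0.1,0,-1]]], jaw=0)

```text
time_s: 53.52
tcp_pos: [0.4607, -0.2808, 0.2202]
orientation: [0.408, 0.577, -0.408, 0.578]
ft_force: [-0.3, -0.4, -1.1]
width: 0.0854
```

Request:
drive_tool(moves=[[[0,0,0,-1],[0,0,0,-1],[0,0,0,-1],[0,0,0,-1],[0,0,0,-1],[0,0,0,-1],[0,0,0,0],[0,0,0,0]]])

```text
time_s: 54.52
tcp_pos: [0.4614, -0.28, 0.2197]
orientation: [0.565, 0.425, -0.565, 0.425]
ft_force: [0.5, 0.9, 0.5]
width: 0.0853
```

Run:
```python
from h import *
st()
cv2.imwrite("pics/w7.png",get_image("wrist"))
```

```text
t54.5 [ 0.4614 -0.28    0.2197] yaw -16.1 F [0.5 0.9 0.5] w 0.0853
```

View pics/w7.png

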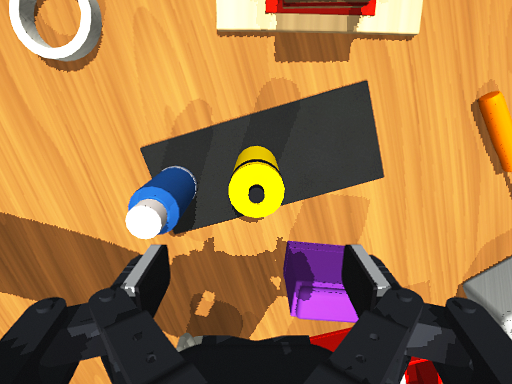

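The tube is centred at (256,190) and the can stands upright at left. I'll descend and grip.

Request:
drive_tool(moves=[[[0,0,-0.4,0],[0,0,-0.5,0],[0,0,-0.6,0],[0,0,-0.6,0],[0,0,-0.5,0],[0,0,-0.3,0],[0,0,-0.16,0],[0,0,-0.08,0],[0,0,0,0],[0,0,0,0]]])

```text
time_s: 55.82
tcp_pos: [0.4618, -0.2804, 0.0631]
orientation: [0.565, 0.424, -0.565, 0.425]
ft_force: [-0.3, 0.4, 0.7]
width: 0.0854
```

Request:
drive_tool(moves=[[[0,0,0,0],[0,0,0,0],[0,0,0,0],[0,0,0,0],[0,0,0,0],[0,0,0,0],[0,0,0,0]]], jaw=1)

```text
time_s: 56.7
tcp_pos: [0.4618, -0.2804, 0.0628]
orientation: [0.565, 0.424, -0.565, 0.425]
ft_force: [1.6, 0.1, 3.9]
width: 0.0493
```

Request:
drive_tool(moves=[[[0,0,0.2,0],[0,0,0.4,0],[0,0,0.5,0],[0,0,0.5,0],[0,0,0.5,0],[0,0,0.5,0],[0,0,0.5,0],[0.16,0.27,0,0],[0.2,0.4,0,0],[0.4,0.7,0,0],[0.4,0.7,0,0],[0.4,0.7,0,0],[0.4,0.7,0,0],[0.4,0.7,0,0],[0.4,0.7,0,0],[0.3,0.5,0,0],[0,0.2,-0.1,0],[0,0,-0.2,0],[0,0,0,0],[0,0,0,0]]])

```text
time_s: 59.2
tcp_pos: [0.614, -0.0024, 0.202]
orientation: [-0.565, -0.424, 0.566, -0.424]
ft_force: [-0.1, 0.6, -2.4]
width: 0.0496
```

Down 0.128 to about 0.074, then small steps.

Request:
drive_tool(moves=[[[0.02,0.01,-0.3,0],[0,0,-0.5,0],[0,0,-0.6,0],[0,0,-0.5,0],[0,0,-0.35,0],[0,0,-0.15,0],[0,0,-0.08,0],[0,0,-0.06,0],[0,0,-0.03,0],[0,0,0,0],[0,0,0,0]]])

```text
time_s: 60.58
tcp_pos: [0.6156, -0.001, 0.0742]
orientation: [0.565, 0.425, -0.565, 0.425]
ft_force: [0.3, -0.3, -2.9]
width: 0.0495
```

Request:
drive_tool(moves=[[[0,0,-0.01,0],[0,0,-0.01,0],[0,0,0,0]]])

```text
time_s: 60.95
tcp_pos: [0.6155, -0.001, 0.0729]
orientation: [0.565, 0.425, -0.565, 0.425]
ft_force: [-0.5, -0.3, -2.2]
width: 0.0492
```

Request:
drive_tool(moves=[[[0,0,-0.02,0],[0,0,-0.01,0],[0,0,0,0]]])

```text
time_s: 61.32
tcp_pos: [0.6156, -0.001, 0.0728]
orientation: [-0.565, -0.425, 0.565, -0.425]
ft_force: [-2.9, -0.4, 4.8]
width: 0.0492
```

Request:
drive_tool(moves=[[[0,0,0,0],[0,0,0,0],[0,0,0,0],[0,0,0,0],[0,0,0,0],[0,0,0.2,0],[0,0,0.5,0],[0,0,0.6,0],[0,0,0.6,0],[0,0,0.6,0],[0,0,0.5,0],[-0.3,-0.34,0,0],[-0.6,-0.6,0,0],[-0.6,-0.7,0,0],[-0.7,-0.8,0,0],[-0.7,-0.8,0,0],[-0.7,-0.8,0,0],[-0.7,-0.7,0,0],[-0.5,-0.5,0,0],[-0.3,-0.3,0,0]]], jaw=0)

```text
time_s: 63.82
tcp_pos: [0.3575, -0.2786, 0.2197]
orientation: [-0.566, -0.425, 0.566, -0.423]
ft_force: [0.4, -0.4, -0.7]
width: 0.0855
```

Request:
drive_tool(moves=[[[0,0,0,0],[0,0,0,0],[0,0,0,0]]])

```text
time_s: 64.2
tcp_pos: [0.3606, -0.2773, 0.221]
orientation: [0.565, 0.425, -0.565, 0.425]
ft_force: [-0.1, 0.7, 0.9]
width: 0.0853
```

Run:
```python
from h import *
st();c=camera_params("wrist");im=get_image("wrist")
cv2.imwrite("pics/w8.png",im)
m=cv2.inRange(cv2.cvtColor(im,cv2.COLOR_BGR2HSV),(0,0,200),(180,40,255));m[:,:200]=0;m[:,320:]=0;m[:130]=0;m[250:]=0
q=max(cv2.findContours(m,0,1)[0],key=cv2.contourArea);p,r=cv2.minEnclosingCircle(q);print(p,r,ray("wrist",p,.125,c))
```

```text
t64.2 [ 0.3606 -0.2773  0.221 ] yaw -16.1 F [-0.1  0.7  0.9] w 0.0853
(255.6629180908203, 191.03370666503906) 20.102706909179688 [ 0.36114594 -0.27438064  0.125     ]
```

View pics/w8.png

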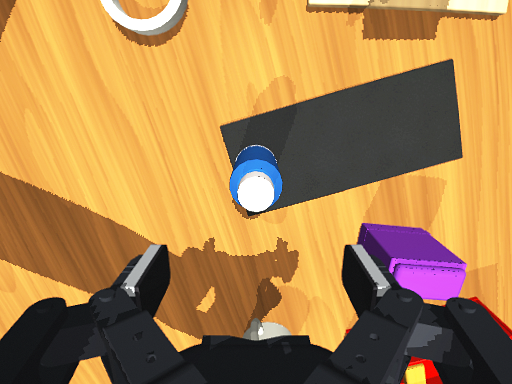

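The can is upright, with its cap at (256,191). I'll shift +2 mm in y and grip.

Request:
drive_tool(moves=[[[0,0.04,-0.4,0],[0,0,-0.5,0],[0,0,-0.6,0],[0,0,-0.6,0],[0,0,-0.5,0],[0,0,-0.3,0],[0,0,-0.16,0],[0,0,-0.06,0],[0,0,0,0],[0,0,0,0]]])

```text
time_s: 65.5
tcp_pos: [0.3608, -0.2765, 0.0661]
orientation: [0.565, 0.424, -0.565, 0.425]
ft_force: [0.2, -0.6, -0.4]
width: 0.0853
```

Request:
drive_tool(moves=[[[0,0,0,0],[0,0,0,0],[0,0,0,0],[0,0,0,0],[0,0,0,0],[0,0,0,0],[0,0,0,0]]], jaw=1)

```text
time_s: 66.38
tcp_pos: [0.3608, -0.2764, 0.0659]
orientation: [0.565, 0.424, -0.565, 0.425]
ft_force: [0.6, 0.5, 5.1]
width: 0.0492
```

Request:
drive_tool(moves=[[[0,0,0.3,0],[0,0,0.5,0],[0,0,0.6,0],[0,0,0.6,0],[0,0,0.6,0],[0,0,0.5,0],[0.16,0.22,0,0],[0.4,0.5,0,0],[0.5,0.6,0,0],[0.6,0.7,0,0],[0.6,0.75,0,0],[0.6,0.75,0,0],[0.6,0.75,0,0],[0.6,0.75,0,0],[0.6,0.7,0,0],[0.5,0.6,0,0],[0.3,0.4,0,0],[0,0,0,0],[0,0,0,0],[0,0,0,0]]])

```text
time_s: 68.88
tcp_pos: [0.6326, 0.0594, 0.2196]
orientation: [-0.565, -0.425, 0.566, -0.424]
ft_force: [0.3, -0.5, -3.1]
width: 0.0488
```

Request:
drive_tool(moves=[[[0.01,0,-0.4,0],[0,0,-0.5,0],[0,0,-0.6,0],[0,0,-0.6,0],[0,0,-0.35,0],[0,0,-0.15,0],[0,0,-0.1,0],[0,0,-0.06,0],[0,0,-0.05,0],[0,0,-0.03,0],[0,0,0,0],[0,0,0,0]]])

```text
time_s: 70.38
tcp_pos: [0.634, 0.06, 0.0785]
orientation: [0.565, 0.425, -0.565, 0.425]
ft_force: [0.1, -0.7, -2.0]
width: 0.0488
```

Request:
drive_tool(moves=[[[0,0,-0.02,0],[0,0,-0.01,0],[0,0,0,0]]])

```text
time_s: 70.75
tcp_pos: [0.6338, 0.06, 0.0767]
orientation: [-0.565, -0.425, 0.565, -0.425]
ft_force: [-0.1, -0.2, -2.4]
width: 0.0491
```

Request:
drive_tool(moves=[[[0,0,-0.02,0],[0,0,-0.01,0],[0,0,0,0]]])

```text
time_s: 71.12
tcp_pos: [0.6341, 0.06, 0.076]
orientation: [0.565, 0.425, -0.565, 0.425]
ft_force: [-1.4, -0.3, 1.9]
width: 0.0487
```

Request:
drive_tool(moves=[[[0,0,0,0],[0,0,0,0],[0,0,0,0],[0,0,0,0],[0,0,0,0],[0,0,0.2,0],[0,0,0.5,0],[0,0,0.6,0],[0,0,0.6,0],[0,0,0.6,0],[0,0,0.5,0],[0,0,0.2,0],[-0.4,0.3,0,0],[-0.5,0.5,0,0],[-0.5,0.5,0,0],[-0.5,0.5,0,0],[-0.4,0.4,0,0],[0,0,0,0],[0,0,0,0]]], jaw=0)

```text
time_s: 73.5
tcp_pos: [0.5192, 0.1696, 0.2351]
orientation: [-0.565, -0.425, 0.565, -0.425]
ft_force: [0.4, -1.9, -0.5]
width: 0.0853
```

Run:
```python
from h import *
st()
t=get_image("top");s=get_image("scene");cv2.imwrite("pics/t9.png",t);cv2.imwrite("pics/s9.png",s)
a=cv2.resize(t[100:200,200:310],None,fx=3.6,fy=3.6,interpolation=cv2.INTER_CUBIC)
b=cv2.resize(s[155:285,130:250],None,fx=3,fy=3,interpolation=cv2.INTER_CUBIC)
o=np.zeros((390,760,3),np.uint8);o[:360,:396]=a;o[:390,400:760]=b;cv2.imwrite("pics/c9.png",o)
```

```text
t73.5 [0.5192 0.1696 0.2351] yaw -16.2 F [ 0.4 -1.9 -0.5] w 0.0853
```

View pics/c9.png

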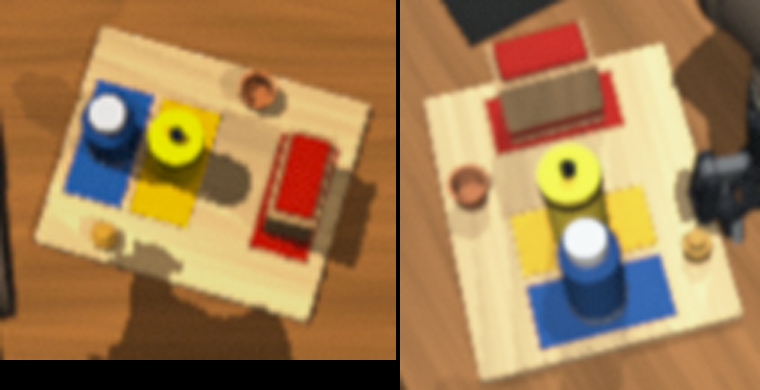

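Run:
```python
from h import *
P=lambda u,v,z:ray("top",((u+.5)/3.6-.5+200,(v+.5)/3.6-.5+100),z)[:2]
S=lambda u,v,z:ray("scene",((u-400+.5)/3-.5+130,(v+.5)/3-.5+155),z)[:2]
print("can",P(107,114,.135),S(585.5,240,.135),"plate .6338 .061")
print("tube",P(175,136,.121),S(568.5,173,.121),"plate .6148 -.002")
print("block",np.mean([P(*q,.12) for q in [(287,134),(334,143),(311,219),(268,208)]],0),np.mean([S(*q,.12) for q in [(494,42),(578,23),(588,58),(500,79)]],0),"plate .5806 -.115")
```

```text
can [0.63217319 0.05834575] [0.63462241 0.06065975] plate .6338 .061
tube [ 0.61535757 -0.00168489] [ 0.61582354 -0.00210549] plate .6148 -.002
block [ 0.57948732 -0.1128037 ] [ 0.58112855 -0.11303284] plate .5806 -.115
```

All three are within about 3 mm of their plate centres, so I'll hand in.

```bash
python3 -c "
from h import *
st();print(job_done())"
```

```text
t73.6 [0.5195 0.1693 0.2352] yaw -16.2 F [-1.  -0.7 -0.6] w 0.0856
the job is handed in; nothing more can be done
None
```

I finished the job and handed it in at 73.6 s of the 144 s allowed. `job_done()` gives no verdict, so success rests on my own camera checks below.

I moved the can, tube and block upright to the mat, laid the dolly on the larger green rest, then returned each of the three to its own plate. Nothing was knocked over, and the look-alikes were left alone.

- **Three on the mat:** the scene picture taken right after the dolly was laid showed all three upright there.
- **Dolly on the rest:** a wrist picture put it about 1 mm from the rest's centre and about 1° off its long axis. I did not re-measure it at the end, but the arm did not go near it again.
- **Back on the plates:** the can, tube and block looked upright, within about 3 mm of their plate centres, against the 12 mm allowed. The top and scene cameras agreed to about 3 mm. I checked the block's angle only by eye; it looked lengthwise on the red plate.
- **Disagreement:** gripping the dolly read 34–34.5 mm, not its 36 mm. It held without slipping.

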